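# Crack open a hinged casting mould with a wedge and hold it

## Robot

A 6-joint arm with a two-finger parallel gripper is mounted at the origin on a cart in front of the work surface, level with it; the furniture and walls round the work are solid. World frame = base frame: x ahead of the robot, y to its left, z up, the work surface at z = 0. Lengths are in mm, angles in degrees, forces in N, time in s.
With the tool pointing down it reaches from about 300 to 850 mm from the base axis. Payload 4.2 kg.
Tool frame: the origin (TCP) lies midway between the tips of the shut fingers; the grasp point (between the pads) lies 19 mm behind it; z points along the fingers, y is the line along which they close (so a half turn about z gives the same grasp; the last joint's range is limited). The gripper opens to 91 mm and grips with 3 to 60 N. Pads are 32 mm wide; open, the fingers measure 118 mm over their backs; the gripper's body (76 mm by 178 mm) begins 60 mm behind the grasp point.
Start: joints at [-77.177, 18.312, 89.639, -0, 72.044, -1.146], TCP at [138.803, -558.012, 213.976] pointing down, gripper open.
Joint ranges: [-177.97, 177.97], [-48.28, 115.42], [12.27, 149.76], [-77.06, 257.06], [2.81, 150.46], [-146.56, 146.56]. Speed limits (degrees/s): [147.25, 147.25, 180, 180, 180, 180].

## Interface

Orientations are given as [roll, pitch, yaw] about the fixed x, y, z axes, in that order (R = Rz(yaw) Ry(pitch) Rx(roll)).
In Python, from workcell import env gives the robot as it stands.
- The arm moves only by the shell command python3 -m jog 'ROWS' [FORCE]. ROWS is a JSON object of lists of equal length, an entry for each row: "jaw": the finger opening in mm, from 0 to 91.2; "slide": the shift along the tool's x, y, z in units of 30 mm (1.0 is 30 mm), a list of three; "spin": the turn about the tool's z in units of 8 degrees (1.0 is 8 degrees). In form: {"jaw": [jaw, ...], "slide": [[dx, dy, dz], ...], "spin": [spin, ...]}. A call has 1 to 10 rows; each row shifts and turns the commanded pose from where the row before left it, along the tool's axes as they then stand; what a row does not reach is not made up. A row lasts 1/10 s, in which the tool goes at most 50 mm and 8.59 degrees, less where a joint would pass 70% of its speed; a pose out of reach is approached as far as the arm can. A call is refused whole if a number of a shift passes 1 or a number of a turn 1, either way. A call with a gripper value outside its range is refused whole. The fingers move at their own pace and stop on an object; FORCE is the grip in N (left out, the last holds). Time passes only in rows, so rows that do not move let the fingers close. It gives the time, the measured TCP pose, the force, the opening and the grip force at its end, in the units of the state.
- env.state(): the state, without advancing time (a new reading comes with each control period).
- env.grab_frame(name): name is "scene" or "top" or "wrist"; returns the picture (384x512x3 uint8, red, green, blue); there is no depth.
- env.camera_model(name): a dict with "fx", "fy", "cx", "cy" (pixels), "camera_from_world" (4x4, takes a point from world to camera coordinates). Camera axes: x right, y up, looking along -z (the intrinsics and any distortion apply to the point x, -y, -z); pixel columns grow to the right and rows downward; lengths in mm; the calibration is good to about 2 mm. The wrist camera is an equidistant fisheye: a pixel r from the principal point sees the ray r / f radians off the axis. A picture is of the moment at which its call begins: read the wrist's pose just before it. camera_model takes no time and is no camera call; for the wrist camera it gives the pose at the moment of the call.
- env.job_done(): hands the job in; it is judged then, once.
The state is a dict: "time_s": time; "qpos": joint angles; "qvel": joint speeds; "effort": joint torques, N m; "ee_pos": TCP position; "ee_rot": TCP orientation; "force": force on the tool from outside, world axes, zero at the start; "torque": the same for the moment, N m; "gripper_width": finger opening in mm; "gripper_force": force on a finger pad.
Only numpy, scipy, OpenCV 4.12 (cv2) and the standard library are available. Lean on these libraries where they do the work, as an engineer would, in place of code of your own. Each camera call takes 0.05 s, during which the arm holds its last target. There are 200 camera calls.

## Task

The casting in the hinged aluminium mould has set and the side bolts are undone. Pick up the hardwood wedge (the tapered block, not the straight refractory one) and ease its point level into the slot in the front of the mould, pushing gently until the cover just lifts off the base, about 3 mm open at the front edge and no more than 6 mm, because the casting inside is brittle. Finish while still holding the wedge there so that the wedge alone keeps the cover open; keep the gripper off the mould and leave everything else where it is.

Things in the scene. Friction and masses are not known exactly. Their poses are not given: they have to be found in the camera images.
- wedge: Plain waxed hardwood wedge, loose, 35 g, slides easily on the mould: 90 long, 24 mm wide, lying flat side down. Origin: centre of its flat underside; x along its length towards the thin point, y across, z up. Point end at x = +45 mm, 2 mm high; thick heel at x = -45 mm, 27 mm high; the top slopes evenly, 1 in 3.5. Sides upright and parallel.
- wedge_point (a point): Middle of the bottom edge of the wedge's thin end (45 mm ahead of its origin, on the underside). With the wedge flat on the slot's floor, its top meets the shut cover's front edge when the point is 17.5 mm inside the slot; each further 3.5 mm raises that edge 1 mm.
- mould: Hinged aluminium casting mould, stands firm. Origin: on the bench under its centre; x from its slotted front to its hinge at the back, y across, z up. Sole plate 130 x 150 x 6 mm; on it the base half, 100 x 130 mm, front face at x = -50 mm, top at z = 32 mm; on that the cover, 100 x 130 x 22 mm, pouring cup on it to z = 60 mm. Undone bolts hang out at both sides to y = +-105 mm.
- slot_mouth (a point): Middle of the front edge of the floor of the slot, 50 mm in front of the mould's origin, 25 mm above the bench. The slot is cut in the base's top face, under the cover, in the middle of the front: 30 mm wide, 7 mm high (the cover's flat underside is its roof), 46 mm deep along the mould's x, open to the front only.
- cover (a joint): Hinge of the mould's cover at the back of the mould, rad: 0 shut, grows as the front edge rises. The front edge is 105 mm from the hinge, so 0.03 is about 3 mm open and 0.057 is 6 mm. The cover weighs about 0.65 kg and falls shut under its own weight.
- cover_lip (a point): Middle of the lower front edge of the cover, above the slot's mouth; 32 mm above the bench when shut.
- ceramic_block: Straight yellow refractory block, 30 x 68 x 26 mm, no taper; not to be used. Origin: centre of its underside; its length along y.
- third_hand: Bystander: soldering third hand, round black cast base with tweezers on a post, 64 x 136 x 64 mm. Origin: on the bench under its middle.
- vial: Bystander: white plastic vial with a cap, 30 mm across, 62 mm high. Origin: centre of its underside.
- tweezers: Bystander: flat copper tweezers lying down, 10 x 172 x 8 mm, length along y. Origin: centre of the underside.
- charcoal: Bystander: broken dark brown slab, 34 x 40 x 12 mm. Origin: centre of the underside.
- tube: Bystander: short brass tube lying down, 75 mm long along x, 25 mm across. Origin: under its middle.
Things that resemble listed ones, but are neither listed nor needed, are in the scene too. Leave any green or pink look-alike of the wedge alone.

How it is judged:
By the outcome, as a careful person would: the job done as asked, in the order asked, and still so for the second after the job is handed in, while the arm keeps its last pose, push and grip.
It also fails if it takes over 45 s, if anything falls off the work surface, if the arm or the gripper's body presses on something with over 40 N, if the wrist force passes 120 N, or if a joint passes its speed limit or range.

## Working session

There is one attempt and no reset: what is moved stays moved. The work goes in short steps, Python scripts to look and compute and a shell command to move; the robot and the scene stay as the last step left them, time stands still between calls to the robot, and variables do not carry over. Pictures are saved under pics/ and viewed, at most 11 in all, crops included, and the job is handed in when it is done.

```bash
mkdir -p pics; ls; python3 - <<'E'
from workcell import env
import cv2,json
for n in("scene","top"):
    im=env.grab_frame(n)[:,:,::-1]
    cv2.imwrite(f"pics/{n}0.png",cv2.resize(im,(800,600),interpolation=cv2.INTER_CUBIC)); cv2.imwrite(f"raw_{n}.png",im)
    m=env.camera_model(n);print(n,{k:(v if not hasattr(v,'tolist') else v.tolist()) for k,v in m.items()})
s=env.state();print(s)
E
```

```text
pics
scene {'fx': 435.3054672697581, 'fy': 435.3054672697581, 'cx': 256.8072281833587, 'cy': 189.8089501217957, 'camera_from_world': [[0.5186744192265055, -0.8549569813499474, 0.005040523884771371, -394.9569021061219], [0.39794543628689183, 0.24663007883014174, 0.883636256586766, -214.7055218424609], [-0.7567141313458355, -0.45631366871618456, 0.4681469418508398, -918.3938318035952], [0.0, 0.0, 0.0, 1.0]]}
top {'fx': 353.3963502430576, 'fy': 353.3963502430576, 'cx': 255.40461246963133, 'cy': 195.26879461834005, 'camera_from_world': [[-0.01806597054478221, -0.9998114981417975, -0.007112586852153821, -112.17016463995492], [0.9947854455638615, -0.018688416343272313, 0.10026295621459613, -508.42284017177167], [-0.10037697944541153, -0.005264150267125823, 0.9949355510380463, -921.5821047897584], [0.0, 0.0, 0.0, 1.0]]}
{'time_s': 0.1, 'qpos': array([-7.71790713e+01,  1.83469772e+01,  8.96988645e+01, -2.11655014e-03,
        7.20458995e+01, -1.14497151e+00]), 'qvel': array([-0.07139624, -0.15886682, -0.29235461, -0.09685543,  0.0318689 ,
        0.01178841]), 'effort': array([-2.61863097e-04, -4.13332558e+01, -2.32508522e+01,  7.29825860e-02,
        4.22024424e-02, -5.72277304e-05]), 'ee_pos': array([ 138.66934363, -557.55419862,  213.2181444 ]), 'ee_rot': array([-1.79908237e+02,  1.78842236e-04,  1.39665544e+01]), 'force': array([ 0.87658586, -0.40220863, -0.21145346]), 'torque': array([ 0.01064553, -0.00473469, -0.00963182]), 'gripper_force': 0.0, 'gripper_width': 91.50824068199518}
```

View pics/scene0.png

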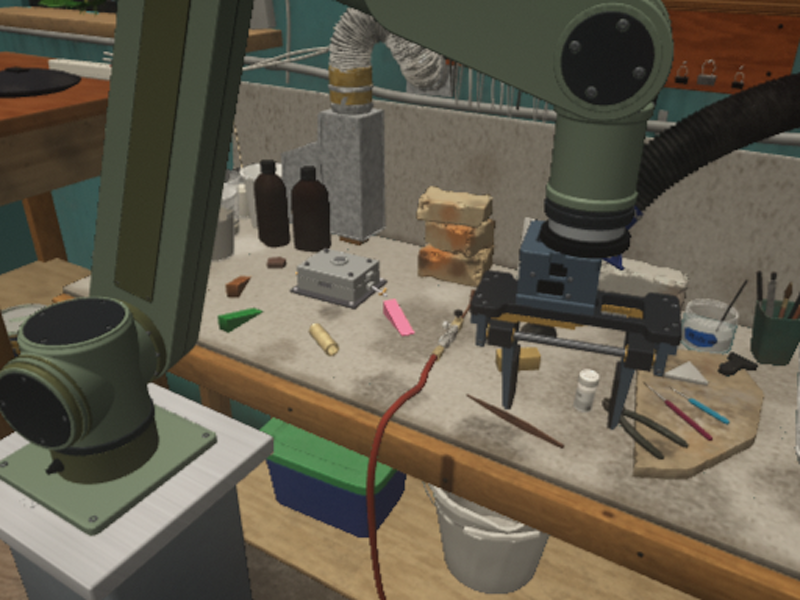

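View pics/top0.png

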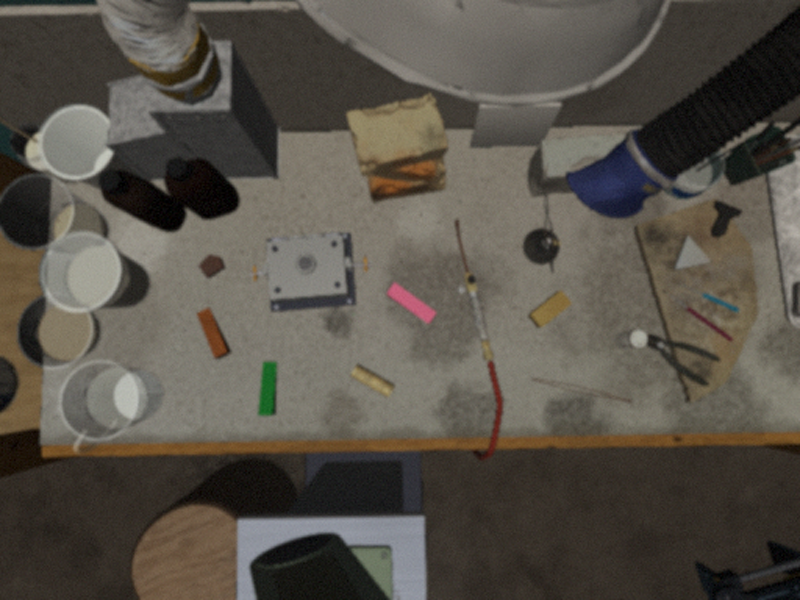

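Candidates (800x600 top pixels):
- brown-orange block (212,333), which is the hardwood wedge
- green look-alike (268,388)
- pink look-alike (411,302)
- yellow straight block (550,309)

The mould is at (311,270) with its front facing the robot. I'll check the choice in a close crop.

```bash
python3 - <<'E'
import cv2,numpy as np
t=cv2.imread("raw_top.png");s=cv2.imread("raw_scene.png")
a=cv2.resize(t[140:240,115:240],(500,400),interpolation=cv2.INTER_CUBIC)   # x4
b=cv2.resize(s[150:215,130:255],(750,390)if 0 else (500,260),interpolation=cv2.INTER_CUBIC)
a=cv2.resize(t[142:238,115:243],(640,480),interpolation=cv2.INTER_CUBIC) #x5
cv2.imwrite("pics/c1.png",a)
b=cv2.resize(s[145:215,130:260],(780,420),interpolation=cv2.INTER_CUBIC) #x6
cv2.imwrite("pics/c2.png",b)
E
```

```text
(no output)
```

View pics/c1.png

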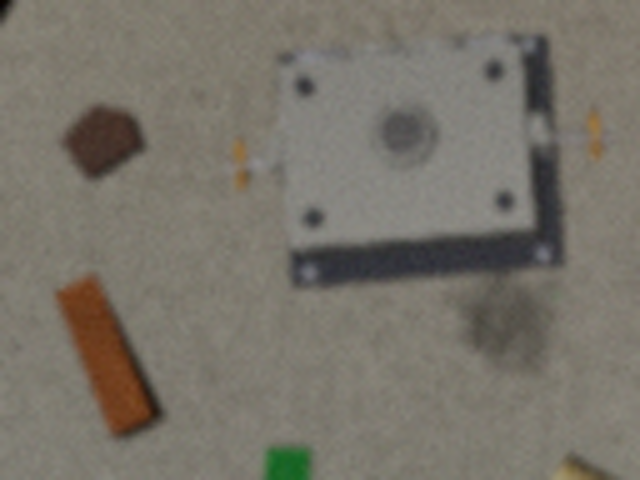

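View pics/c2.png

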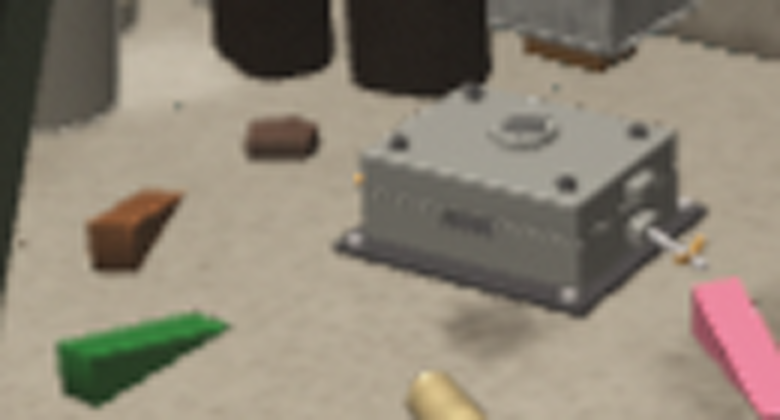

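The brown-orange block is clearly tapered: heel at crop (135,425), point at (78,287). The slot is in the robot-facing face at scene crop (468,222). Next I'll fit poses from both views.

```bash
cat >fit.py <<'E'
import numpy as np
from scipy.optimize import least_squares
from workcell import env
def proj(n,P,m=None):
    m=m or env.camera_model(n);T=np.array(m["camera_from_world"])
    p=np.c_[P,np.ones(len(P))]@T.T; x,y,z=p[:,0],-p[:,1],-p[:,2]
    return np.c_[m["cx"]+m["fx"]*x/z,m["cy"]+m["fy"]*y/z]
def world(p,L):
    x,y,z,a=p;c,s=np.cos(a),np.sin(a);L=np.array(L,float)
    return np.c_[x+c*L[:,0]-s*L[:,1],y+s*L[:,0]+c*L[:,1],z+L[:,2]]
def fit(obs,p0):
    f=lambda p:np.concatenate([(proj(n,world(p,L))-np.array(U)).ravel() for n,L,U in obs])
    r=least_squares(f,p0,loss="soft_l1");return r.x,f(r.x).reshape(-1,2)
E
python3 - <<'E'
from fit import *
T=lambda U:[(115+u/5,142+v/5) for u,v in U]
S=lambda U:[(130+u/6,145+v/6) for u,v in U]
np.set_printoptions(precision=1,suppress=True)
w=[("top",[(45,12,2),(45,-12,2),(-45,-12,27),(-45,12,27)],T([(57,292),(97,274),(158,408),(118,437)])),
("scene",[(45,-12,2),(-45,12,27),(-45,-12,27),(-45,12,0),(-45,-12,0)],S([(184,192),(89,228),(137,236),(93,269),(135,270)]))]
m=[("top",[(-50,65,54),(-50,-65,54),(50,-65,54),(50,65,54),(-65,75,6),(-65,-75,6)],T([(292,248),(538,230),(525,38),(280,60),(294,287),(563,265)])),
("scene",[(-50,65,54),(-50,-65,54),(50,-65,54),(50,65,54),(-65,75,6),(-65,-75,6),(65,-75,6),(-50,0,28.5)],S([(360,158),(582,207),(675,132),(475,92),(335,246),(583,308),(708,208),(468,222)]))]
for o,p0 in((w,[450,200,0,.3]),(m,[560,100,0,0])):
    p,r=fit(o,p0);print(p[:3],np.degrees(p[3]),"\n",r.T)
E
```

```text
[467.4 201.8  -2.8] 28.683774973802247 
 [[ 0.2 -0.1  0.1  0.1 -0.3 -0.3 -0.5  0.   0.8]
 [ 0.1 -0.6  0.8 -0.5  0.1 -0.4 -1.5  0.7  0.7]]
[572.2  31.   -4.2] 3.609194844570369 
 [[-0.   0.3  0.2  0.2  0.4  1.1 -0.4 -0.9  0.3 -1.5 -0.7 -0.3 -0.  -0.1]
 [-0.3 -0.7  0.3 -0.1 -0.4 -0.5 -0.6  0.2  0.  -1.3 -0.1  0.7 -0.   0.7]]
```

```bash
python3 -m jog '{"jaw":[60,60,60,60,60,60,60,60,60,60],"slide":[[0.4,-0.5,0],[0.72,-0.98,0],[0.72,-0.98,0],[0.72,-0.98,0],[0.72,-0.98,0],[0.72,-0.98,0],[0.72,-0.98,0],[0.72,-0.98,0],[0.72,-0.98,0],[0.72,-0.98,0]],"spin":[0,0,0,0,0,0,0,0,0,0]}' 30
python3 -m jog '{"jaw":[60,60,60,60,60,60,60,60,60,60],"slide":[[0.72,-0.98,0],[0.72,-0.98,0],[0.72,-0.98,0],[0.72,-0.98,0],[0.72,-0.98,0],[0.72,-0.98,0],[0.72,-0.98,0],[0.72,-0.98,0],[0.72,-0.98,0],[0.4,-0.5,0]],"spin":[0,0,0,0,0,0,0,0,0,-0.5]}'
```

```text
time_s: 1.1
ee_pos: [271.7, -235.3, 213.8]
ee_rot: [-180.0, 0.0, 13.9]
force: [0.9, 0.5, 0.6]
gripper_width: 60.2
gripper_force: 0.0
time_s: 2.1
ee_pos: [404.9, 86.6, 213.7]
ee_rot: [-180.0, -0.0, 18.2]
force: [-0.8, -0.5, 0.5]
gripper_width: 59.9
gripper_force: 0.0
```

```bash
cat >>fit.py <<'E'
def wproj(m,P):
    T=np.array(m["camera_from_world"]);p=np.c_[P,np.ones(len(P))]@T.T
    x,y,z=p[:,0],-p[:,1],-p[:,2];r=np.hypot(x,y);k=np.arctan2(r,z)/r*m["fx"]
    return np.c_[m["cx"]+k*x,m["cy"]+k*y]
def wsnap(name):
    import cv2,pickle
    env.state();m=env.camera_model("wrist");im=env.grab_frame("wrist")[:,:,::-1]
    cv2.imwrite(name+".png",im);pickle.dump(m,open(name+".pkl","wb"));return im,m
E
python3 -c "
from fit import *
im,m=wsnap('w1');print(m)
T=np.array(m['camera_from_world']);print(-T[:3,:3].T@T[:3,3])
print(wproj(m,[[467,202,0],[525,28,25]]))"
python3 -m jog '{"jaw":[60,60,60,60],"slide":[[0.3,-0.8,0.3],[0.3,-0.8,0.3],[0.3,-0.8,0.3],[0,0,0]],"spin":[-0.3,-0.3,-0.3,0]}'
python3 - <<'E'
from fit import *
import cv2
im,m=wsnap('w2');print(wproj(m,[[467,202,0],[525,28,25]]))
a=cv2.imread('w1.png')
cv2.imwrite('pics/w.png',np.vstack([cv2.resize(x,(400,300),interpolation=cv2.INTER_AREA) for x in (a,im)]))
E
```

```text
{'fx': 297.3186396354542, 'fy': 297.3186396354542, 'cx': 252.06783297509142, 'cy': 184.10916822774908, 'camera_from_world': array([[ 3.11535669e-01, -9.50232062e-01, -2.13448158e-03,
        -4.25743430e+01],
       [ 9.19504302e-01,  3.02026620e-01, -2.51578535e-01,
        -3.68698938e+02],
       [ 2.39702660e-01,  7.64130222e-02,  9.67834534e-01,
        -4.93633738e+02],
       [ 0.00000000e+00,  0.00000000e+00,  0.00000000e+00,
         1.00000000e+00]])}
[470.60900673 108.6214341  384.90816589]
[[183.50564355  90.37742826]
 [329.47190566  88.74458563]]
time_s: 2.55
ee_pos: [403.6, 162.4, 185.6]
ee_rot: [-180.0, 0.2, 25.3]
force: [-0.4, 0.2, -0.1]
gripper_width: 60.0
gripper_force: 0.0
[[245.88797423 104.05038879]
 [397.17293844 128.1856431 ]]
```

View pics/w.png

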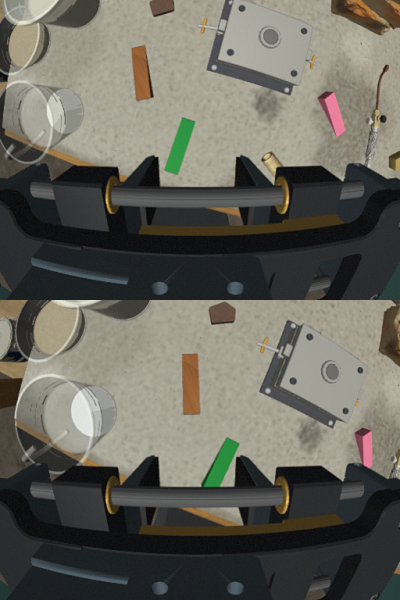

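```bash
cat >sil.py <<'E'
from fit import *
import cv2,pickle
from scipy.optimize import minimize
V=[(x,y,z) for x,h in((45,2),(-45,27)) for y in(-12,12) for z in(0,h)]
def load(names,p):
    out=[]
    for n in names:
        w=n[0]=='w';im=cv2.imread(n+'.png' if w else f'raw_{n}.png');m=pickle.load(open(n+'.pkl','rb')) if w else env.camera_model(n)
        P=lambda q,m=m,w=w,n=n:wproj(m,q) if w else proj(n,q,m)
        c=P(world(p,V)).mean(0).astype(int);o=np.maximum(c-45,0);c8=im[o[1]:o[1]+90,o[0]:o[0]+90]
        h=cv2.cvtColor(cv2.resize(c8,None,fx=4,fy=4,interpolation=cv2.INTER_CUBIC),cv2.COLOR_BGR2HSV)
        k=((h[...,0]<13)&(h[...,1]>130)).astype(np.uint8)
        N,L,st,_=cv2.connectedComponentsWithStats(k)
        k=(L==1+st[1:,4].argmax()).astype(np.uint8);out.append((P,o,k));print(n,k.sum()/16,end=' ')
    return out
def cost(p,D):
    t=0
    for P,o,k in D:
        u=(P(world(p,V))-o+.5)*4-.5
        b=np.zeros_like(k);cv2.fillConvexPoly(b,cv2.convexHull(np.round(u*16).astype(np.int32)),1,shift=4);t+=(b!=k).sum()/k.sum()
    return t/len(D)
def run(names,p0):
    D=load(names,p0);f=lambda q:cost([q[0],q[1],q[2],q[3]/57.3],D);x=np.r_[p0[:3],p0[3]*57.3]
    for s in(6,3,1):
        r=minimize(f,x,method='Nelder-Mead',options=dict(initial_simplex=np.vstack([x]+[x+s*e for e in np.eye(4)])));x=r.x
    print(names,x.round(1),round(r.fun,3))
E
python3 - <<'E'
from sil import *
p=[467,202,0,.45]
run(['w1','w2'],p);run(['top','scene'],p);run(['w1','w2','top','scene'],p)
a,b=cv2.imread('w1.png'),cv2.imread('w2.png')
cv2.imwrite('pics/m.png',np.vstack([cv2.resize(a[0:125,255:415],(480,375),interpolation=cv2.INTER_CUBIC)[:,:],cv2.resize(b[15:90+0,320:480],(480,225),interpolation=cv2.INTER_CUBIC)])[:600])
cv2.imwrite('pics/m.png',np.hstack([cv2.resize(x,(400,500),interpolation=cv2.INTER_CUBIC) for x in(a[0:125,260:360],b[20:145,325:425])]))
E
```

```text
w1 8.875 w2 3.0 ['w1', 'w2'] [ 607.8  292.5 -213.1   -3.8] 1.0
top 246.375 scene 61.125 ['top', 'scene'] [ 4.657e+02  2.037e+02 -3.000e-01  3.180e+01] 0.878
w1 8.875 w2 3.0 top 246.375 scene 61.125 ['w1', 'w2', 'top', 'scene'] [ 729.3  356.9 -407.2  -16.9] 1.0
```

View pics/m.png

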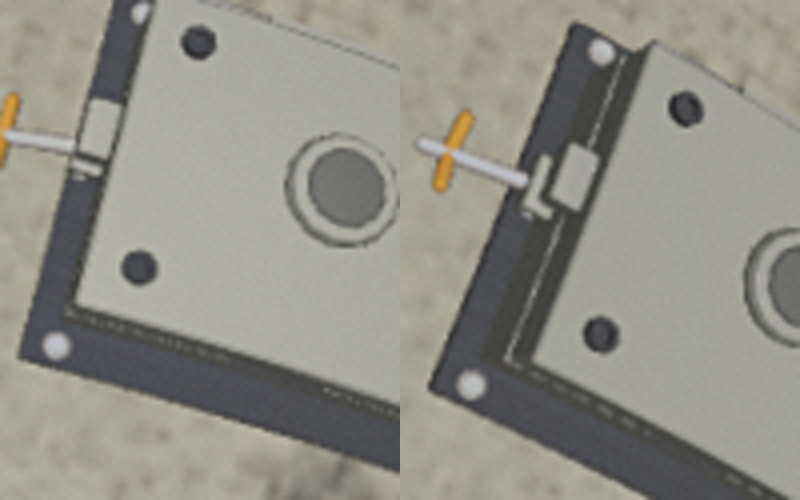

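The crops show the cover's front-left corner at (76,305) and (535,360), and the sole corner at (18,357) and (430,388). The wedge mask needs a better hue range, so I'll fix that and take the mould corners with code.

```bash
sed -i 's/(h\[...,0\]<13)&(h\[...,1\]>130)/(h[...,0]<17)\&(h[...,1]>105)/' sil.py; python3 - <<'E'
from sil import *
p=[467,202,0,.45]
for n in('w1','w2'):
    m=pickle.load(open(n+'.pkl','rb'));c=wproj(m,np.array([[467,202,10.]]))[0].astype(int)
    h=cv2.cvtColor(cv2.imread(n+'.png'),cv2.COLOR_BGR2HSV);print(c,h[c[1]-2:c[1]+3:2,c[0]],h[c[1],c[0]-30],h[c[1],c[0]+30])
run(['w1','w2'],p);run(['top','scene'],p);run(['w1','w2','top','scene'],p)
E
```

```text
[181  89] [[ 13 164 151]
 [ 13 163 152]
 [ 13 160 153]] [ 22  33 168] [ 28  27 173]
[245 103] [[ 14 165 150]
 [ 14 165 150]
 [ 13 161 149]] [ 25  29 157] [ 27  33 163]
w1 1318.625 w2 1569.0625 ['w1', 'w2'] [464.1 203.6  -2.   27.3] 0.059
top 293.5 scene 114.125 ['top', 'scene'] [469.8 207.1  -2.9  30.7] 0.23
w1 1318.625 w2 1569.0625 top 293.5 scene 114.125 ['w1', 'w2', 'top', 'scene'] [4.648e+02 2.035e+02 2.000e-01 2.810e+01] 0.174
```

```bash
python3 -m jog '{"jaw":[55,55,55,55,55,55,55],"slide":[[0.76,-0.17,0.3],[0.76,-0.18,0.7],[0,0,1],[0,0,1],[0,0,1],[0,0,0.7],[0,0,0]],"spin":[-0.25,0,0,0,0,0,0]}'
python3 -c "
from sil import *
im,m=wsnap('w3')
p=[464.3,203.6,0,.476];print(wproj(m,world(p,V)).round(0).tolist())
run(['w3'],p)
cv2.imwrite('pics/w3.png',im)"
```

```text
time_s: 3.3
ee_pos: [439.0, 188.6, 43.8]
ee_rot: [-180.0, 0.4, 27.1]
force: [-0.9, 0.1, -0.1]
gripper_width: 55.0
gripper_force: 0.0
[[268.0, 101.0], [268.0, 101.0], [234.0, 101.0], [234.0, 101.0], [267.0, 220.0], [269.0, 234.0], [236.0, 220.0], [234.0, 235.0]]
w3 3069.5 ['w3'] [466.2 203.9  -3.1  27.2] 0.001
```

View pics/w3.png

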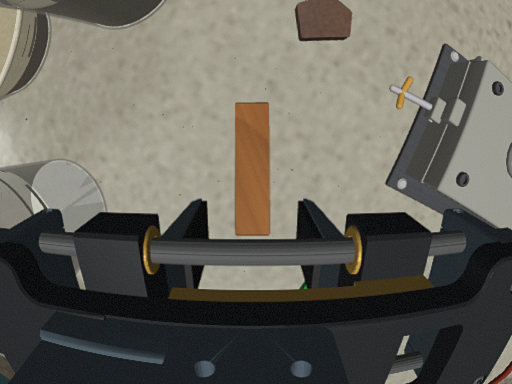

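The close view confirms a tapered wedge square between the fingers: pixels (235..269, 101..235), gap centre about column 252. Descend and grip.

```bash
python3 -m jog '{"jaw":[55,55,55,55,0,0,0,0,0,0],"slide":[[0.13,-0.04,0.4],[0,0,0.5],[0,0,0.42],[0,0,0],[0,0,0],[0,0,0],[0,0,0],[0,0,0],[0,0,0],[0,0,0]],"spin":[0,0,0,0,0,0,0,0,0,0]}' 30
```

```text
time_s: 4.35
ee_pos: [444.2, 193.6, 6.8]
ee_rot: [180.0, -0.1, 27.2]
force: [-0.7, -0.4, 4.0]
gripper_width: 23.4
gripper_force: 30.0
```

```bash
python3 -m jog '{"jaw":[0,0,0,0,0,0,0,0],"slide":[[0,0,-0.4],[0,0,-0.9],[0,0,-0.9],[-0.71,0.93,0],[-0.71,0.93,0],[-0.71,0.93,0],[-0.71,0.93,0],[-0.71,0.93,0]],"spin":[0,0,0,0,0,0,0,0]}'
python3 -m jog '{"jaw":[0,0,0,0,0],"slide":[[0,0,0],[0,0,0],[0,0,0],[0,0,0],[0,0,0]],"spin":[0.98,0.99,0.98,0,0]}'
python3 - <<'E'
from fit import *
import cv2
s=env.state();print(s['ee_pos'],s['ee_rot'],s['force'])
im,m=wsnap('w4');cv2.imwrite('pics/w4.png',im)
sc=env.grab_frame('scene')[:,:,::-1];cv2.imwrite('s4.png',sc)
t=env.grab_frame('top')[:,:,::-1];cv2.imwrite('t4.png',t)
cv2.imwrite('pics/w4.png',cv2.resize(im[0:300,100:500],(800,600),interpolation=cv2.INTER_CUBIC))
E
```

```text
time_s: 5.15
ee_pos: [412.2, 19.6, 72.3]
ee_rot: [180.0, 0.0, 27.2]
force: [1.5, -0.5, -0.1]
gripper_width: 23.5
gripper_force: 30.0
time_s: 5.65
ee_pos: [412.7, 20.8, 72.2]
ee_rot: [180.0, 0.0, 3.7]
force: [1.4, 0.2, -0.7]
gripper_width: 24.1
gripper_force: 30.0
[412.65821682  20.80777757  72.22035901] [1.79997296e+02 1.67502017e-02 3.73282501e+00] [ 1.38871107  0.17901998 -0.68040189]
```

View pics/w4.png

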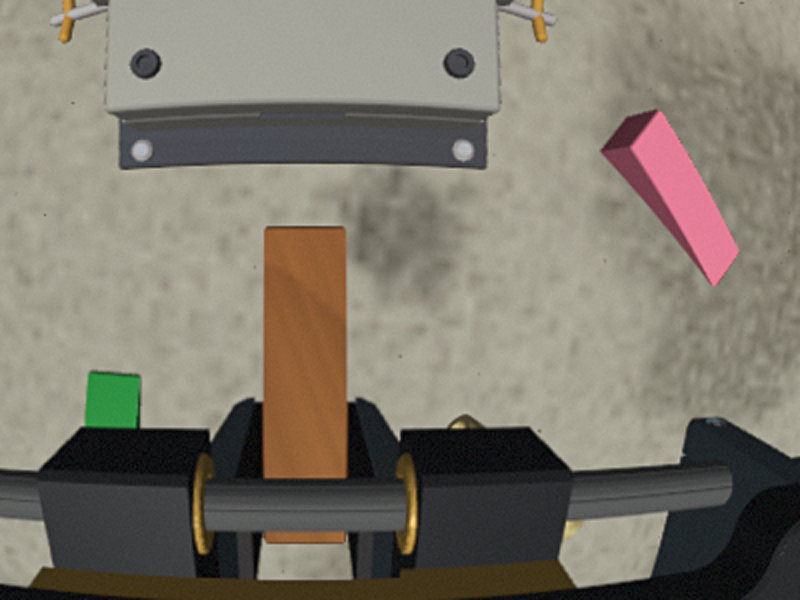

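The wedge is held straight ahead, its point at (264..346,227). The mould's front is square to it: cover corners (106,111) and (499,111), sole corners (120,168) and (487,167). The slot is dark at about columns 260-346. I'll fit the mould from all views.

```bash
python3 - <<'E'
from fit import *
import pickle
np.set_printoptions(precision=1,suppress=True)
ld=lambda n:pickle.load(open(n+'.pkl','rb'))
W=[('w4',[(-50,65,54),(-50,-65,54),(-65,75,6),(-65,-75,6)],[(100+u/2,v/2) for u,v in[(106,110),(499,111),(120,168),(487,167)]]),
('w1',[(-50,65,54),(-65,75,6)],[(260+u/4,v/4) for u,v in[(76,304),(18,357)]]),
('w2',[(-50,65,54),(-65,75,6)],[(325+u/4,20+v/4) for u,v in[(135,362),(30,388)]])]
T=lambda U:[(115+u/5,142+v/5) for u,v in U];S=lambda U:[(130+u/6,145+v/6) for u,v in U]
f=lambda p,w=W:np.concatenate([(wproj(ld(n),world(p,L))-np.array(U)).ravel() for n,L,U in w])
for nm,w in(('all wrist',W),('w4',W[:1])):
    r=least_squares(f,[572,31,0,.063],kwargs=dict(w=w));p=r.x;print(nm,p[:3],np.degrees(p[3]),'mouth',world(p,[(-50,0,25)]),'\n',r.fun.reshape(-1,2).T)
# held wedge in w4: pos given height
s4=ld('w4')
def g(q): return (wproj(s4,world(q,[(45,12,2),(45,-12,2)]))-np.array([(232.2,113.7),(273,113.7)])).ravel()
for z in(64,66,68):
    r=least_squares(lambda q:g([q[0],q[1],z,q[2]]),[480,25,.065]);q=r.x
    print('wedge z',z,q[:2],np.degrees(q[2]),r.fun,'point',world([q[0],q[1],z,q[2]],[(45,0,0)]))
E
```

```text
all wrist [569.   31.6  -1.9] 3.737311583973803 mouth [[519.1  28.3  23.1]] 
 [[-0.1  1.1  0.2  0.1 -0.5  0.1 -1.2 -0.1]
 [ 0.7 -0.1 -0.2  0.1 -0.4 -0.4 -0.8 -0. ]]
w4 [569.2  31.8  -2.6] 3.6465905409613897 mouth [[519.3  28.6  22.4]] 
 [[-0.1  0.4  0.1 -0.4]
 [ 0.5 -0.1 -0.5  0. ]]
wedge z 64 [433.7  22.3] 3.7025231183018095 [ 0.1 -0.  -0.1 -0. ] point [[478.6  25.2  64. ]]
wedge z 66 [433.7  22.3] 3.7026133743737306 [-0.1  0.   0.1  0. ] point [[478.6  25.2  66. ]]
wedge z 68 [433.8  22.3] 3.7027056398223968 [-0.3  0.   0.3  0. ] point [[478.7  25.2  68. ]]
```

```bash
python3 -m jog '{"jaw":[0,0,0,0,0],"slide":[[0,-0.02,0.4],[0,0,0.5],[0.3,0,0.39],[0.3,0,0],[0,0,0]],"spin":[0,0,0,0,0]}'
python3 - <<'E'
from fit import *
import cv2
s=env.state();print(s['ee_pos'],s['ee_rot'],s['force'],s['torque'])
im,m=wsnap('w5')
sc=env.grab_frame('scene')[:,:,::-1];cv2.imwrite('s5.png',sc)
cv2.imwrite('pics/w5.png',np.hstack([cv2.resize(im[30:130,185:335],(450,300),interpolation=cv2.INTER_CUBIC),cv2.resize(sc[150:250,160:260],(300,300),interpolation=cv2.INTER_CUBIC)]))
E
```

```text
time_s: 6.3
ee_pos: [432.6, 22.6, 33.9]
ee_rot: [180.0, -0.1, 3.6]
force: [-0.4, 0.5, 0.5]
gripper_width: 23.9
gripper_force: 30.0
[432.61123227  22.63893659  33.91933382] [ 1.79992856e+02 -1.07105502e-01  3.60845003e+00] [-0.4122097   0.4771762   0.49234469] [ 0.02299312 -0.02055774 -0.02365832]
```

View pics/w5.png

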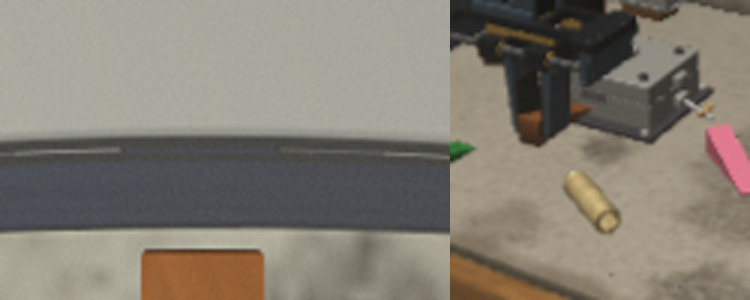

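The slot gap shows between crop columns 121 and 280 at row 150. The wedge point is at columns 142..264, row 249, so it is nearly centred.

```bash
python3 - <<'E'
from fit import *
import pickle
m=pickle.load(open('w5.pkl','rb'))
P=lambda u,v:(185+u/3,30+v/3)
def solve(a,b,z,w):  # ends y=+w,-w at height z: free x,y,yaw
    o=np.array([P(*a),P(*b)])
    r=least_squares(lambda q:(wproj(m,world([q[0],q[1],0,q[2]],[(0,w,z),(0,-w,z)]))-o).ravel(),[500,28,.06]);return r.x[:2],np.degrees(r.x[2]),r.fun
for dz in(0,-2.5):
    print('slot',solve((121,150),(280,150),32+dz,15),'wedge',solve((142,250),(264,250),29+dz,12))
E
```

```text
slot (array([518.34514341,  28.52636218]), np.float64(3.5444752012445724), array([ 0.42172072, -0.00060508, -0.42140102, -0.00085973])) wedge (array([498.79658327,  26.82297346]), np.float64(3.582039500708063), array([-0.06289392,  0.00041628,  0.06290445,  0.00039702]))
slot (array([518.58652338,  28.54666524]), np.float64(3.5447421849702048), array([ 0.79090464, -0.00111617, -0.79031368, -0.00159301])) wedge (array([498.75985054,  26.81916043]), np.float64(3.5819154077570006), array([ 0.22140498, -0.00144491, -0.22144149, -0.00137832]))
```

```bash
python3 -m jog '{"jaw":[0,0,0,0,0,0],"slide":[[0.2,-0.015,0.03],[0.25,0,0],[0.25,0,0],[0.23,0,0],[0,0,0],[0,0,0]],"spin":[0,0,0,0,0,0]}'
for i in 1 2; do python3 -m jog '{"jaw":[0,0],"slide":[[0,0,0.02],[0,0,0]],"spin":[0,0]}'|grep -E 'ee_pos|force: \['; done
```

```text
time_s: 7.0
ee_pos: [458.5, 24.7, 32.6]
ee_rot: [180.0, 0.0, 3.6]
force: [0.2, -0.8, 0.2]
gripper_width: 23.6
gripper_force: 30.0
ee_pos: [458.1, 24.6, 32.0]
force: [-0.1, -0.2, -0.3]
ee_pos: [458.6, 24.7, 31.7]
force: [-0.5, 0.9, 1.1]
```

```bash
for i in 1 2 3; do python3 -m jog '{"jaw":[0,0,0],"slide":[[0,0,0.012],[0,0,0],[0,0,0]],"spin":[0,0,0]}'|grep -E 'ee_pos|force: \['; python3 -c "
from workcell import env
import numpy as np
F=[]
for _ in range(3):
    env.grab_frame('top');F.append(env.state()['force'])
print(np.mean(F,0).round(2))"; done
```

```text
ee_pos: [458.8, 24.7, 31.4]
force: [-0.8, 0.6, 4.1]
[-1.17 -0.33  4.5 ]
ee_pos: [458.7, 24.7, 30.8]
force: [-1.4, -0.5, 4.4]
[-1.07 -0.41  4.32]
ee_pos: [458.6, 24.7, 30.4]
force: [-0.9, -0.1, 4.1]
[-1.2  -0.07  3.93]
```

```bash
cat >f.py <<'E'
from workcell import env
import numpy as np
F=[];X=[]
for _ in range(3):
    env.grab_frame('top');s=env.state();F.append(s['force']);X.append(np.r_[s['ee_pos'],s['ee_rot']])
print(np.mean(F,0).round(2),np.mean(X,0).round(2),s['torque'].round(2))
E
python3 -m jog '{"jaw":[0,0,0],"slide":[[0,0,-0.015],[0,0,0],[0,0,0]],"spin":[0,0,0]}' 45 >/dev/null; python3 f.py
python3 -m jog '{"jaw":[0,0,0,0,0],"slide":[[0.07,0,0],[0.07,0,0],[0.07,0,0],[0.06,0,0],[0,0,0]],"spin":[0,0,0,0,0]}' >/dev/null; python3 f.py
for i in 1 2; do python3 -m jog '{"jaw":[0,0,0],"slide":[[0.035,0,0],[0.035,0,0],[0,0,0]],"spin":[0,0,0]}' >/dev/null; python3 f.py;done
```

```text
[0.34 0.   0.14] [4.584e+02 2.467e+01 3.070e+01 1.800e+02 3.000e-02 3.570e+00] [ 0.    0.02 -0.01]
[-0.02 -0.09  0.01] [4.6667e+02 2.5190e+01 3.0840e+01 1.8000e+02 1.0000e-02 3.5700e+00] [-0.    0.02  0.08]
[ 0.11  0.06 -0.39] [468.76  25.31  30.89 179.99   0.     3.57] [0.03 0.03 0.02]
[-4.11 -0.25  3.43] [4.6991e+02 2.5400e+01 3.0810e+01 1.8000e+02 1.1000e-01 3.5700e+00] [-0.01  0.63  0.05]
```

```bash
python3 -m jog '{"jaw":[0,0,0],"slide":[[0,0,-0.015],[0,0,0],[0,0,0]],"spin":[0,0,0]}' >/dev/null; python3 f.py
for i in 1 2; do python3 -m jog '{"jaw":[0,0,0],"slide":[[0.035,0,0],[0.035,0,0],[0,0,0]],"spin":[0,0,0]}' >/dev/null; python3 f.py;done
python3 - <<'E'
from fit import *
import cv2
im,m=wsnap('w6');sc=env.grab_frame('scene')[:,:,::-1];cv2.imwrite('s6.png',sc)
cv2.imwrite('pics/w6.png',np.hstack([cv2.resize(im[0:120,165:345],(450,300),interpolation=cv2.INTER_CUBIC),cv2.resize(sc[150:225,175:260],(340,300),interpolation=cv2.INTER_CUBIC)]))
E
```

```text
[-2.67  0.   -2.86] [4.7049e+02 2.5430e+01 3.1010e+01 1.8000e+02 5.0000e-02 3.5700e+00] [-0.05  0.68 -0.07]
[-1.57  0.39 -4.26] [ 4.7317e+02  2.5580e+01  3.1220e+01  1.8000e+02 -2.0000e-02  3.5700e+00] [-0.02  0.58 -0.02]
[-2.16 -0.27 -4.37] [ 4.7523e+02  2.5710e+01  3.1380e+01  1.7999e+02 -2.0000e-02  3.5700e+00] [0.   0.57 0.04]
```

View pics/w6.png

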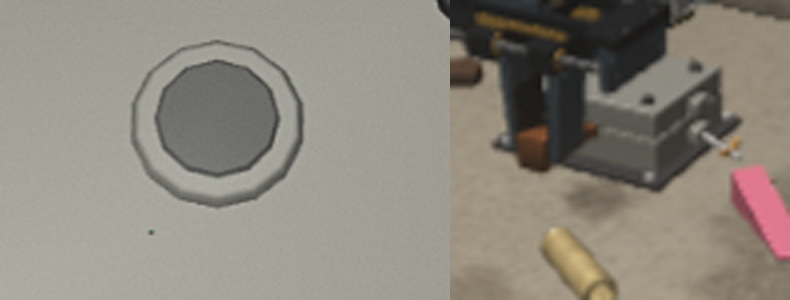

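The scene crop shows the parting line opening and the wedge level in the slot. I'll go a little further and measure the opening by sub-pixel shift of the cover's visible corner against the shut picture.

```bash
cat >open.py <<'E'
from fit import *
import cv2
ref=cv2.imread('s5.png');N=4
cur=np.mean([env.grab_frame('scene')[:,:,::-1].astype(float) for _ in range(N)],0).astype(np.uint8)
g=lambda i:cv2.GaussianBlur(cv2.cvtColor(i,cv2.COLOR_BGR2GRAY),(0,0),.7)
a,b=g(ref),g(cur);p=[571,31,0,.0635]
def shift(c,h):
    c=np.round(c).astype(int);W=np.eye(2,3,dtype=np.float32)
    T=a[c[1]-h[1]:c[1]+h[1]+1,c[0]-h[0]:c[0]+h[0]+1];W[:,2]=c-np.array(h)
    cc,W=cv2.findTransformECC(T,b,W,cv2.MOTION_TRANSLATION,(3,200,1e-6),None,1);return W[:,2]-(c-np.array(h)),cc
def cov(th,L):
    L=np.array(L,float);d=L-[55,0,32];c,s=np.cos(th),np.sin(th)
    return np.c_[55+d[:,0]*c+d[:,2]*s,L[:,1],32-d[:,0]*s+d[:,2]*c]
for nm,L,h in(('corner',(-50,-65,48),(7,6)),('bolt',(-38,-53,54),(6,4)),('sole',(-65,-75,3),(6,5)),('sole back',(65,-75,3),(5,5))):
    c=proj('scene',world(p,[L]))[0];sh,cc=shift(c,h)
    e=(proj('scene',world(p,cov(.03,[L])))-proj('scene',world(p,cov(0,[L]))))[0]
    print(nm,c.round(0),'shift',sh.round(2),round(cc,3),'exp/0.03',e.round(2),'open mm',round(float(sh@e/(e@e))*3.15,2))
E
python3 open.py
python3 -m jog '{"jaw":[0,0,0],"slide":[[0.035,0,0],[0.035,0,0],[0,0,0]],"spin":[0,0,0]}' >/dev/null; python3 f.py; python3 open.py
```

```text
corner [226. 180.] shift [ 0.1  -0.67] 0.988 exp/0.03 [ 0.06 -1.03] open mm 2.05
bolt [224. 176.] shift [ 0.08 -0.53] 0.991 exp/0.03 [ 0.1  -0.94] open mm 1.8
sole [227. 197.] shift [-0.01  0.01] 1.0 exp/0.03 [-0.18 -0.96] open mm -0.02
sole back [248. 179.] shift [0.   0.01] 1.0 exp/0.03 [-0.13  0.19] open mm 0.1
[-1.96 -0.56 -4.55] [ 4.7721e+02  2.5850e+01  3.1330e+01  1.8000e+02 -1.0000e-02  3.5700e+00] [ 0.    0.57 -0.03]
corner [226. 180.] shift [ 0.06 -0.79] 0.981 exp/0.03 [ 0.06 -1.03] open mm 2.43
bolt [224. 176.] shift [ 0.04 -0.61] 0.988 exp/0.03 [ 0.1  -0.94] open mm 2.06
sole [227. 197.] shift [-0.    0.01] 1.0 exp/0.03 [-0.18 -0.96] open mm -0.03
sole back [248. 179.] shift [-0.    0.02] 1.0 exp/0.03 [-0.13  0.19] open mm 0.22
```

The image gives about 2.0, then 2.4 mm, as the geometry predicts, and the sole stays still. Another 3 mm of push should reach about 3.3 mm.

```bash
python3 -m jog '{"jaw":[0,0,0,0,0],"slide":[[0.035,0,0],[0.035,0,0],[0.03,0,0],[0,0,0],[0,0,0]],"spin":[0,0,0,0,0]}'; python3 f.py; python3 open.py
python3 -c "
import cv2,numpy as np
from workcell import env
sc=env.grab_frame('scene')[:,:,::-1];cv2.imwrite('pics/s7.png',cv2.resize(sc[130:230,160:290],(780,600),interpolation=cv2.INTER_CUBIC))"
```

```text
time_s: 13.55
ee_pos: [480.4, 26.0, 31.4]
ee_rot: [180.0, -0.0, 3.6]
force: [-0.8, 0.2, -4.2]
gripper_width: 24.1
gripper_force: 45.0
[-1.37  0.09 -4.3 ] [ 4.8037e+02  2.6030e+01  3.1410e+01  1.7999e+02 -3.0000e-02  3.5700e+00] [0.02 0.49 0.  ]
corner [226. 180.] shift [ 0.2  -1.17] 0.959 exp/0.03 [ 0.06 -1.03] open mm 3.6
bolt [224. 176.] shift [ 0.18 -0.84] 0.986 exp/0.03 [ 0.1  -0.94] open mm 2.84
sole [227. 197.] shift [-0.03  0.01] 1.0 exp/0.03 [-0.18 -0.96] open mm -0.01
sole back [248. 179.] shift [0.   0.01] 1.0 exp/0.03 [-0.13  0.19] open mm 0.13
```

View pics/s7.png

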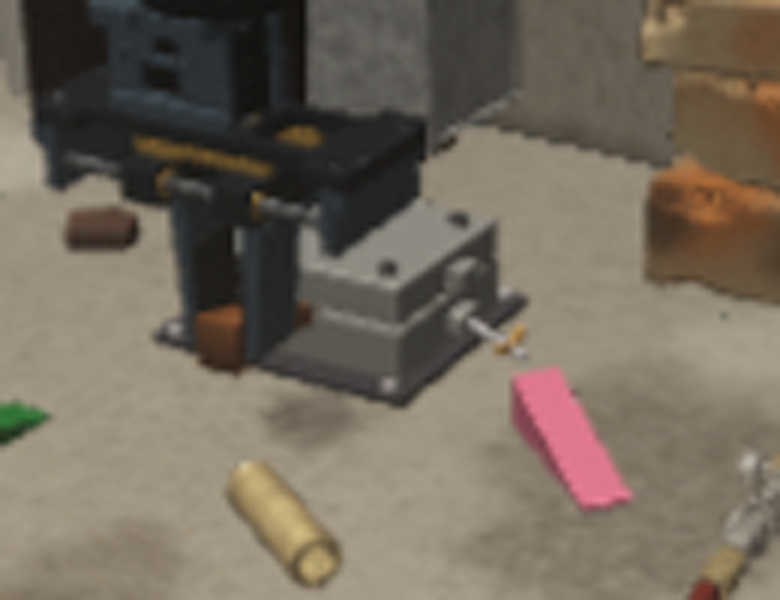

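The cover stands about 3.2 mm open on the wedge, with the parting line lit. The gripper is clear of the mould and the bystanders are where they were.

```bash
python3 -c "
from workcell import env
print(env.job_done())"
```

```text
the job is handed in; nothing more can be done
None
```

The job is handed in with the hardwood wedge still gripped level in the slot and the cover about 3 mm open at the front edge (two camera readings: 2.8 and 3.6 mm), at about 14 s of the 45 s allowed.

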